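Find the rocking pot cover and seat it

TASK

One of the four identical aluminium covers on the specimen pots is not seated: press the covers near their edges with the fingertips until you find the one that rocks and have seen it tip, then push that one straight down at its middle until it is fully home and lies level. Only press: do not lift or take off any cover, and leave the things standing around undisturbed.

Things in the scene. Friction and masses are not known exactly. Their poses are not given: they have to be found in the camera images.
- block: grey carrier block 210 x 210 x 20 mm, fixed flat on the bench; origin at the centre of its underside. Four round plastic pots (80 mm outside, 44 mm bore) stand in it in a square, centres 52.5 mm from the block's centre along its x and y. Their rims lie at various heights, 42 to 50 mm above the bench, so a cover's height does not tell whether it is seated
- place_1 (a point): centre of the pot at the -x +y corner of the block (block's axes), at the height of the block's upper face, 20 mm above the bench
- place_2 (a point): centre of the pot at the -x -y corner of the block (block's axes), at the height of the block's upper face, 20 mm above the bench
- place_3 (a point): centre of the pot at the +x +y corner of the block (block's axes), at the height of the block's upper face, 20 mm above the bench
- place_4 (a point): centre of the pot at the +x -y corner of the block (block's axes), at the height of the block's upper face, 20 mm above the bench
- cover_1: the cover on the pot at place_1; all four covers are alike: loose aluminium disc 84 mm in diameter, 7 mm thick, about 0.12 kg, with a 6 mm deep plug below. Origin at the centre of the disc's underside, z up, upper face 7 mm above it. All lie level at the start; three rest firmly on their pot's rim (radius 40 mm) and give nowhere
- cover_2: the cover on the pot at place_2; one of the covers, any of the four, stands level on a stiff stem (radius 6 mm) in the middle of its pot, 6 mm above the rim. Pressed lightly near its edge, 30 to 40 mm from its centre, it tips by about 0.17 rad till its edge meets the rim, and falls back level when let go
- cover_3: the cover on the pot at place_3; the loose cover, pressed at its middle (within 5 mm of its centre) with more than about 12 N, goes 6 mm down with its stem onto the rim and stays there; 15 to 20 N is plenty. A central press below about 8 N does not move it
- cover_4: the cover on the pot at place_4; like the other covers
- mount_a: black resin specimen mount, upright cylinder 30 mm in diameter, 18 mm high, standing loose on the block in the middle between the four pots; leave alone; origin at the centre of its underside
- mount_b: a second such mount, on the bench beside the block; leave alone
- ring: loose steel ring, 42 mm outside diameter, 20 mm high, on the bench beside the block; leave alone
- jar: white jar with black cap, 52 mm diameter, 55 mm high, on the bench; leave alone
- beaker: glass beaker 68 mm diameter, 85 mm high, on the bench; leave alone
- wash_bottle: white plastic bottle 66 mm diameter, 170 mm high, on the bench; leave alone
- brush: brush 170 mm long lying on the bench; leave alone
There are look-alikes about, which are no part of the job. What is shaped like the cover_1 but turquoise is not meant.

How it is judged:
On the way, in this order (a step that is already met when the one before it is completed fails the run):
1. the loose cover has been made to tip under a press near its edge (more than 0.06 rad) (angle between any of cover_1, cover_2, cover_3, cover_4's own z axis and vertical above 0.06 rad), for 0.1 s.
2. that cover has been pushed down onto its rim and is level (((distance of cover_1 from where it was at the start of the episode above 0.0052 m and angle between cover_1's own z axis and vertical below 0.03 rad) or (distance of cover_2 from where it was at the start of the episode above 0.0052 m and angle between cover_2's own z axis and vertical below 0.03 rad) or (distance of cover_3 from where it was at the start of the episode above 0.0052 m and angle between cover_3's own z axis and vertical below 0.03 rad) or (distance of cover_4 from where it was at the start of the episode above 0.0052 m and angle between cover_4's own z axis and vertical below 0.03 rad))), for 0.2 s.
At the end, for the whole second after the job is handed in: The loose cover has gone down onto its rim (it lies more than 5.2 mm from where it started, of 6 mm), and all four covers are at rest, level within 0.03 rad, within 5 mm of the centres of their pots and not raised (((distance of cover_1 from where it was at the start of the episode above 0.0052 m and angle between cover_1's own z axis and vertical below 0.03 rad) or (distance of cover_2 from where it was at the start of the episode above 0.0052 m and angle between cover_2's own z axis and vertical below 0.03 rad) or (distance of cover_3 from where it was at the start of the episode above 0.0052 m and angle between cover_3's own z axis and vertical below 0.03 rad) or (distance of cover_4 from where it was at the start of the episode above 0.0052 m and angle between cover_4's own z axis and vertical below 0.03 rad)) and angle between each of cover_1, cover_2, cover_3, cover_4's own z axis and vertical below 0.03 rad and horizontal distance between cover_1 and place_1 below 0.005 m and linear speed of each of cover_1, cover_2, cover_3, cover_4 below 0.02 m/s and z of each of cover_1, cover_2, cover_3, cover_4 in the frame of block below 0.0525 m and horizontal distance between cover_2 and place_2 below 0.005 m and horizontal distance between cover_3 and place_3 below 0.005 m and horizontal distance between cover_4 and place_4 below 0.005 m); the robot touches nothing.
It fails at once if a cover was lifted (more than 8 mm above the highest it can lie on a pot) (z of any of cover_1, cover_2, cover_3, cover_4 in the frame of block above 0.058 m).
It fails at once if a bystander was moved by more than 15 mm (distance of any of mount_a, mount_b, ring, jar, beaker, wash_bottle, brush from where it was at the start of the episode above 0.015 m).
It also fails if it takes over 48 s, if anything falls off the work surface, if the arm or the gripper's body presses on something with over 40 N, if the wrist force passes 120 N, or if a joint passes its speed limit or range.

ROBOT

A 6-joint arm with a two-finger parallel gripper is mounted at the origin on the work surface. World frame = base frame: x ahead of the robot, y to its left, z up, the work surface at z = 0. Lengths are in m, angles in rad, forces in N, time in s.
With the tool pointing down it reaches from about 0.25 to 0.725 m from the base axis. Payload 4 kg.
Tool frame: the origin (TCP) lies where the fingers leave the gripper's body, on its centre line; the fingertips stand 73 mm ahead of it and the grasp point (between the pads) lies 54 mm ahead of it (bot.tips_ahead is the z of the fingertips in the tool frame, in m); z points along the fingers, y is the direction in which the jaws open and shut (so a half turn about z gives the same grasp; the last joint's range is limited). The gripper opens to 85 mm and grips with 20 to 120 N. Pads are 22 mm wide; open, the fingers measure 114 mm over their backs; the gripper's body (76 mm by 85 mm) begins 54 mm behind the grasp point. The pads swing forward as they close: fully open they stand 13 mm farther back than shut.
Start: joints at [1.244, 0.241, 0.005, 1.335, 0, 1.571], TCP at [0.161, 0.474, 0.304] pointing down, gripper open.
Joint ranges: [-2.72, 2.72], [-1.05, 1.87], [-1.09, 1.28], [-1.99, 2.15], [-1.42, 1.44], [-3.14, 3.14]. Speed limits (rad/s): [2.79, 2.79, 3.14, 3.14, 3.14, 3.14].

INTERFACE

Orientations are given as a unit quaternion [x, y, z, w].
In Python, from workcell import readout, camera, get_calibration, order, bot gives the robot as it stands.
- The arm moves only by the tool send_rows, never from a script. Its argument "moves" is a list of rows, each a list of 3 entries, a list of its own where there are three numbers: the shift along the tool's x, y, z in mm, then the turn, a rotation vector about the tool's x, y, z in rad, then the finger opening in mm, from 0 to 85.4. In form: [[[dx, dy, dz], [ax, ay, az], grip], ...]. A call has 1 to 12 rows; each row is the pose to reach, as a shift and turn from the pose measured when the call began, along the tool's axes at that moment; what a row does not reach only later rows make up. A row lasts 1/12 s, in which the tool goes at most 41.7 mm and 7.16 degrees, less where a joint would pass 70% of its speed; a pose out of reach is approached as far as the arm can. A call with a gripper value outside its range is refused whole. The fingers move at their own pace and stop on an object; the grip force is fixed at half the most. Time passes only in rows, so rows that repeat a pose let the fingers close. It gives the time, the measured TCP pose, the force and the opening at its end, in the units of the state.
- readout.get_obs(): the state, without advancing time (a new reading comes with each control period).
- camera(name): name is "side" or "top" or "wrist"; returns the picture (400x640x3 uint8, red, green, blue); there is no depth.
- get_calibration(name): a dict with "fx", "fy", "cx", "cy" (pixels), "R" (3x3) and "t" (3): a world point X has camera coordinates R X + t. Camera axes: x right, y down, z forward; pixel columns grow to the right and rows downward; lengths in m; the calibration is good to about 2 mm. A picture is of the moment at which its call begins: read the wrist's pose just before it. get_calibration takes no time and is no camera call; for the wrist camera it gives the pose at the moment of the call.
- order.job_done(): hands the job in, once; it reports no verdict.
The state is a dict: "clock": time; "joint_pos": joint angles; "joint_vel": joint speeds; "tau": joint torques, N m; "eef_pos": TCP position; "tool_rot": TCP orientation; "ft_force": force on the tool from outside, world axes, zero at the start; "ft_torque": the same for the moment, N m; "grip_width": finger opening in m.
Only numpy, scipy, OpenCV 4.12 (cv2) and the standard library are available. Lean on these libraries where they do the work, as an engineer would, in place of code of your own. Each camera call takes 0.05 s, during which the arm holds its last target. There are 200 camera calls.

## Working session

There is one attempt and no reset: what is moved stays moved. The work goes in short steps, Python scripts to look and compute and a tool call to move; the robot and the scene stay as the last step left them, time stands still between calls to the robot, and variables do not carry over. Pictures are saved under pics/ and viewed, about 8 in all and at most 12, crops included, and the job is handed in when it is done.

Besides the shell and the picture viewer there is one more tool, called after ">>>" as name(argument=value, ...), one argument or row to a line, values as JSON. send_rows: Moves the arm, as the interface text tells. Its arguments: {"type":"object","properties":{"moves":{"type":"array","items":{"type":"array"}}},"required":["moves"]}

```bash
mkdir -p pics; ls; python3 - <<'E'
from workcell import readout, camera, get_calibration, bot
import cv2
print(readout.get_obs(), bot.tips_ahead)
for n in("top","side"):
    cv2.imwrite(f"pics/{n}0.png",camera(n)[:,:,::-1])
    print(n,get_calibration(n))
E
```

```text
pics
{'clock': 0.0, 'joint_pos': array([ 1.24400000e+00,  2.41411364e-01,  3.73399863e-03,  1.33516037e+00,
       -2.10982848e-05,  1.57078393e+00]), 'joint_vel': array([ 0.00139413, -0.00162108,  0.00019002,  0.00084805,  0.00190384,
       -0.00026147]), 'tau': array([-3.55366801e-04, -3.72315431e+01,  2.52411050e+01,  1.70104927e-02,
        2.04752332e-06, -3.32028122e-06]), 'eef_pos': array([0.16036114, 0.47309738, 0.30301731]), 'tool_rot': array([ 1.62665832e-01,  9.86680691e-01, -1.00882395e-03, -1.55637704e-04]), 'ft_force': array([0.1118876 , 0.56496386, 0.23731696]), 'ft_torque': array([-0.00871643, -0.00896725, -0.03827153]), 'grip_width': 0.08526498670767006} 0.0726
top {'fx': 505.70430604303976, 'fy': 505.70430604303976, 'cx': 333.23565665020664, 'cy': 198.35493077208852, 'R': array([[ 0.0025805 , -0.99961426, -0.02765258],
       [-0.99887042, -0.00126457, -0.04750029],
       [ 0.047447  ,  0.02774392, -0.99848839]]), 't': array([0.02671802, 0.55383604, 1.13938516])}
side {'fx': 468.76506171611305, 'fy': 468.76506171611305, 'cx': 324.3936147530047, 'cy': 199.2740989813017, 'R': array([[ 0.99860913, -0.04857615, -0.02049788],
       [-0.04184225, -0.49361974, -0.8686707 ],
       [ 0.03207852,  0.86832017, -0.49496572]]), 't': array([-0.55183066,  0.09508399,  1.10102845])}
```

View pics/top0.png

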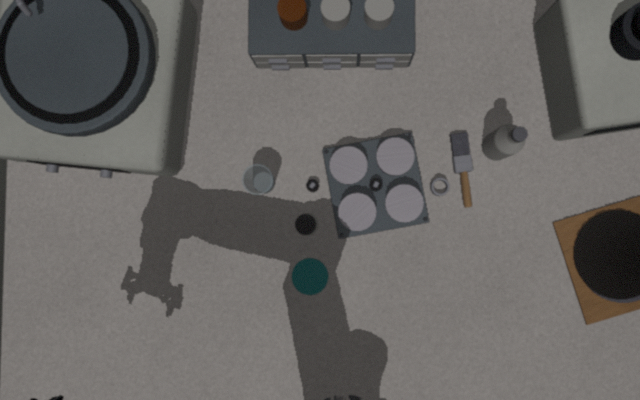

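View pics/side0.png

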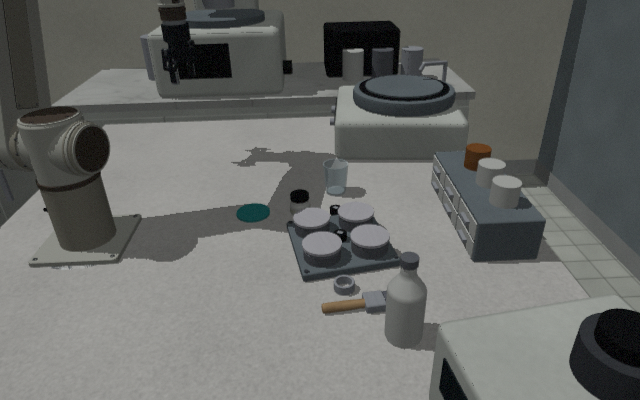

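The top view shows four covers near (348,165), (395,156), (357,212) and (404,203), with the mount between them at (376,184). The ring is at (440,185), and the turquoise decoy is at (310,276). Next I'll measure the cover centres.

```bash
cat > h.py <<'E'
import numpy as np, cv2
from workcell import readout, camera, get_calibration, bot
from scipy.spatial.transform import Rotation as Ro
def back(cal,u,v,z):
    d=cal["R"].T@np.array([(u-cal["cx"])/cal["fx"],(v-cal["cy"])/cal["fy"],1]); c=-cal["R"].T@cal["t"]
    return c+d*(z-c[2])/d[2]
def proj(cal,X):
    p=cal["R"]@np.asarray(X)+cal["t"]; return cal["fx"]*p[0]/p[2]+cal["cx"],cal["fy"]*p[1]/p[2]+cal["cy"]
def toolshift(X):  # world TCP target -> shift in tool axes, mm
    o=readout.get_obs(); return Ro.from_quat(o["tool_rot"]).inv().apply(np.asarray(X)-o["eef_pos"])*1000
E
python3 - <<'E'
from h import *
im=cv2.imread("pics/top0.png"); cal=get_calibration("top")
g=cv2.cvtColor(im,cv2.COLOR_BGR2GRAY).astype(int)
hsv=cv2.cvtColor(im,cv2.COLOR_BGR2HSV)
print([ (im[v,u].tolist()) for u,v in((348,165),(395,156),(357,212),(404,203),(372,150),(340,185),(330,120))])
m=np.zeros(g.shape,np.uint8); m[125:245,318:432]=(g[125:245,318:432]>125)*255
cv2.imwrite("pics/m.png",cv2.resize(np.hstack([g[125:245,318:432].astype(np.uint8),m[125:245,318:432]]),None,fx=3.4,fy=3.4,interpolation=0))
for s in((348,165),(395,156),(357,212),(404,203)):
    r=np.zeros_like(m); cv2.circle(r,s,25,255,-1)
    n,l,st,c=cv2.connectedComponentsWithStats(m&r)
    i=1+st[1:,4].argmax(); print(st[i],c[i],back(cal,*c[i],0.054))
E
```

```text
[[123, 118, 123], [126, 122, 125], [127, 122, 127], [128, 122, 126], [77, 75, 69], [74, 72, 68], [123, 127, 131]]
[359 152   1   1   1] [359. 152.] [ 0.65431592 -0.02993943  0.054     ]
[394 171   2   3   3] [394.66666667 172.        ] [ 0.61001828 -0.10825226  0.054     ]
[371 214   4   2   5] [372.8 214.6] [ 0.51632785 -0.06017479  0.054     ]
[405 218   7   3  10] [407.9 218.9] [ 0.50709459 -0.13677445  0.054     ]
```

View pics/m.png

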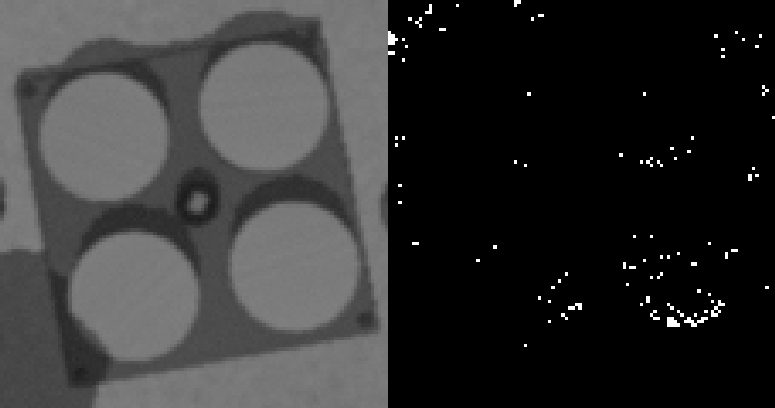

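The crop shows all four discs clearly. The threshold was too high, so I'll redo it at 98.

```bash
python3 - <<'E'
from h import *
im=cv2.imread("pics/top0.png"); cal=get_calibration("top")
g=cv2.GaussianBlur(cv2.cvtColor(im,cv2.COLOR_BGR2GRAY),(3,3),0)
m=((g>98)*255).astype(np.uint8); P=[]
for s in((348,165),(395,156),(357,212),(404,203)):
    r=np.zeros_like(m); cv2.circle(r,s,24,255,-1)
    n,l,st,c=cv2.connectedComponentsWithStats(m&r)
    i=1+st[1:,4].argmax(); P.append(back(cal,*c[i],0.054)); print(st[i],c[i].round(1),P[-1].round(4))
P=np.array(P); print([np.linalg.norm(P[a]-P[b]).round(4) for a,b in((0,1),(2,3),(0,2),(1,3))],P.mean(0))
o=readout.get_obs(); R=Ro.from_quat(o["tool_rot"]).as_matrix(); print(R.round(3))
d=P[0]-P[2]; print("angle",np.arctan2(d[1],d[0]))
c=get_calibration("wrist"); print(R.T@(-c["R"].T@c["t"]-o["eef_pos"]), c["R"]@R,c["fx"])
E
```

```text
[ 330  147   37   37 1096] [348.  164.9] [ 0.6257 -0.0057  0.054 ]
[ 377  138   38   37 1102] [395.1 156.1] [ 0.6452 -0.1093  0.054 ]
[ 339  193   37   38 1078] [357.3 211.4] [ 0.5232 -0.0262  0.054 ]
[ 385  185   39   37 1125] [404.  203.1] [ 0.5417 -0.1284  0.054 ]
[np.float64(0.1054), np.float64(0.1039), np.float64(0.1045), np.float64(0.1052)] [ 0.58394472 -0.06743908  0.054     ]
[[-0.947  0.321 -0.001]
 [ 0.321  0.947 -0.002]
 [-0.    -0.002 -1.   ]]
angle 0.19741149010260717
[ 0.08429336  0.00071851 -0.07094384] [[-5.78351609e-04  9.99999751e-01  4.05580612e-04]
 [-9.45525051e-01 -4.14809641e-04 -3.25549085e-01]
 [-3.25548835e-01 -5.71768466e-04  9.45525055e-01]] 289.68359595570894
```

>>> send_rows(
  moves=[
    [[-41, -27, 8], [0, 0, 0.1], 0],
    [[-81, -55, 16], [0, 0, 0.2], 0],
    [[-120, -82, 24], [0, 0, 0.3], 0],
    [[-160, -109, 32], [0, 0, 0.4], 0],
    [[-195, -133, 40], [0, 0, 0.5], 0],
    [[-230, -157, 48], [0, 0, 0.6], 0],
    [[-265, -181, 56], [0, 0, 0.7], 0],
    [[-300, -205, 64], [0, 0, 0.8], 0],
    [[-335, -229, 72], [0, 0, 0.9], 0],
    [[-370, -253, 80], [0, 0, 1.0], 0],
    [[-405, -277, 88], [0, 0, 1.05], 0],
    [[-440, -300, 95], [0, 0, 1.05], 0],
  ],
)

```text
clock: 1.1
eef_pos: [0.4564, 0.0779, 0.2152]
tool_rot: [0.636, 0.772, -0.001, 0.0]
ft_force: [0.9, 1.2, 0.0]
grip_width: -0.0002
```

```bash
python3 - <<'E'
from h import *
o=readout.get_obs();print(o["clock"],o["eef_pos"],Ro.from_quat(o["tool_rot"]).as_matrix().round(3),o["ft_force"],o["grip_width"])
print(toolshift([.516,.007,.153]))
E
```

```text
1.1 [0.4564326  0.07791929 0.2151922 ] [[-0.191  0.982 -0.001]
 [ 0.982  0.191 -0.002]
 [-0.001 -0.002 -1.   ]] [0.91054366 1.17203301 0.01163709] -0.0001526382477083405
[-80.89043966  45.04748787  62.23464086]
```

>>> send_rows(
  moves=[
    [[-27, 15, 0], [0, 0, 0], 0],
    [[-54, 30, 20], [0, 0, 0], 0],
    [[-81, 45, 42], [0, 0, 0], 0],
    [[-81, 45, 62], [0, 0, 0], 0],
    [[-81, 45, 62], [0, 0, 0], 0],
    [[-81, 45, 62], [0, 0, 0], 0],
  ],
)

```text
clock: 1.6
eef_pos: [0.5145, 0.0066, 0.1518]
tool_rot: [0.636, 0.771, -0.003, -0.002]
ft_force: [-0.9, 0.4, 1.0]
grip_width: -0.0003
```

```bash
python3 - <<'E'
from h import *
cv2.imwrite("pics/w1.png",camera("wrist")[:,:,::-1])
cal=get_calibration("wrist");o=readout.get_obs();print(o["eef_pos"],o["ft_force"])
for p in((.5232,-.0262),(.6257,-.0057),(.6452,-.1093),(.5417,-.1284)):print(proj(cal,(*p,.054)))
E
```

```text
[0.51528338 0.00714067 0.15313419] [0.48162663 0.58790672 0.83060137]
(np.float64(319.5214318604728), np.float64(287.9856209801784))
(np.float64(471.68149570169794), np.float64(287.54847582637996))
(np.float64(448.12141689538), np.float64(399.0528033728581))
(np.float64(317.52123549620313), np.float64(397.7586514322721))
```

View pics/w1.png

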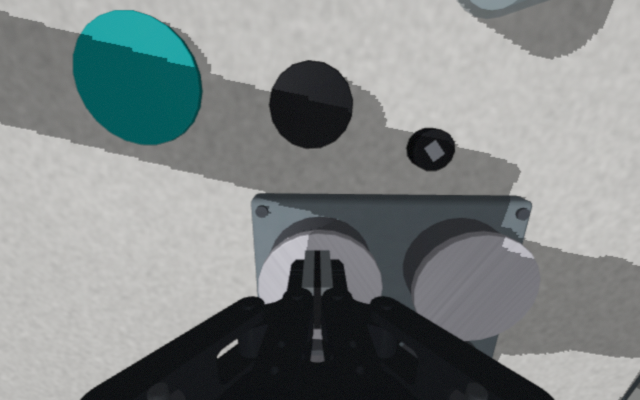

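The wrist view shows the shut fingertips over the outer edge of the near-left cover, around (320,255), well aligned with its centre column. I'll descend gently from here.

>>> send_rows(
  moves=[
    [[0, 0, 8], [0, 0, 0], 0],
    [[0, 0, 16], [0, 0, 0], 0],
    [[0, 0, 16], [0, 0, 0], 0],
    [[0, 0, 18], [0, 0, 0], 0],
    [[0, 0, 18], [0, 0, 0], 0],
  ],
)

```text
clock: 2.07
eef_pos: [0.5151, 0.0075, 0.1352]
tool_rot: [0.636, 0.772, -0.002, -0.001]
ft_force: [0.0, 0.5, -0.6]
grip_width: -0.0
```

>>> send_rows(
  moves=[
    [[0, 0, 1], [0, 0, 0], 0],
    [[0, 0, 2], [0, 0, 0], 0],
    [[0, 0, 2], [0, 0, 0], 0],
  ],
)

```text
clock: 2.32
eef_pos: [0.5151, 0.0076, 0.1332]
tool_rot: [0.636, 0.772, -0.002, -0.001]
ft_force: [0.3, 0.3, -0.2]
grip_width: -0.0004
```

>>> send_rows(
  moves=[
    [[0, 0, 1], [0, 0, 0], 0],
    [[0, 0, 2], [0, 0, 0], 0],
    [[0, 0, 2], [0, 0, 0], 0],
  ],
)

```text
clock: 2.57
eef_pos: [0.515, 0.0075, 0.131]
tool_rot: [0.636, 0.772, -0.002, -0.001]
ft_force: [0.4, 0.3, -0.0]
grip_width: 0.0
```

>>> send_rows(
  moves=[
    [[0, 0, 1], [0, 0, 0], 0],
    [[0, 0, 2], [0, 0, 0], 0],
    [[0, 0, 2], [0, 0, 0], 0],
  ],
)

```text
clock: 2.82
eef_pos: [0.5148, 0.0075, 0.1288]
tool_rot: [0.636, 0.772, -0.002, -0.001]
ft_force: [0.3, -0.3, 0.2]
grip_width: 0.0003
```

>>> send_rows(
  moves=[
    [[0, 0, 1], [0, 0, 0], 0],
    [[0, 0, 1.5], [0, 0, 0], 0],
    [[0, 0, 1.5], [0, 0, 0], 0],
  ],
)

```text
clock: 3.07
eef_pos: [0.5149, 0.0075, 0.1286]
tool_rot: [0.636, 0.772, -0.001, -0.001]
ft_force: [-2.9, -0.0, 8.9]
grip_width: -0.0003
```

Cover A (near-left) is firm, with 9 N and no give at tip z about 0.056. Now the far-left cover.

>>> send_rows(
  moves=[
    [[0, 0, -15], [0, 0, 0], 0],
    [[0, 20, -20], [0, 0, 0], 0],
    [[0, 60, -20], [0, 0, 0], 0],
    [[0, 100, -20], [0, 0, 0], 0],
    [[0, 106, -15], [0, 0, 0], 0],
    [[0, 106, -7], [0, 0, 0], 0],
    [[0, 106, -7], [0, 0, 0], 0],
    [[0, 106, -7], [0, 0, 0], 0],
  ],
)

```text
clock: 3.73
eef_pos: [0.6167, 0.0276, 0.1338]
tool_rot: [0.636, 0.772, -0.003, -0.002]
ft_force: [0.4, -0.0, -0.8]
grip_width: -0.0
```

>>> send_rows(
  moves=[
    [[0, 0, 1], [0, 0, 0], 0],
    [[0, 0, 2], [0, 0, 0], 0],
    [[0, 0, 2], [0, 0, 0], 0],
  ],
)

```text
clock: 3.98
eef_pos: [0.6158, 0.0273, 0.1319]
tool_rot: [0.636, 0.772, -0.003, -0.003]
ft_force: [-0.4, 1.0, -0.1]
grip_width: 0.0003
```

>>> send_rows(
  moves=[
    [[0, 0, 1], [0, 0, 0], 0],
    [[0, 0, 1.5], [0, 0, 0], 0],
    [[0, 0, 1.5], [0, 0, 0], 0],
  ],
)

```text
clock: 4.23
eef_pos: [0.6156, 0.0272, 0.1306]
tool_rot: [0.636, 0.772, -0.003, -0.002]
ft_force: [0.4, 0.0, -0.5]
grip_width: -0.0002
```

>>> send_rows(
  moves=[
    [[0, 0, 1], [0, 0, 0], 0],
    [[0, 0, 1.5], [0, 0, 0], 0],
    [[0, 0, 1.5], [0, 0, 0], 0],
  ],
)

```text
clock: 4.48
eef_pos: [0.6156, 0.0273, 0.129]
tool_rot: [0.636, 0.772, -0.003, -0.003]
ft_force: [0.4, -0.2, 0.2]
grip_width: 0.0006
```

>>> send_rows(
  moves=[
    [[0, 0, 1], [0, 0, 0], 0],
    [[0, 0, 1.5], [0, 0, 0], 0],
    [[0, 0, 1.5], [0, 0, 0], 0],
  ],
)

```text
clock: 4.73
eef_pos: [0.6157, 0.0273, 0.1287]
tool_rot: [0.636, 0.772, -0.003, -0.002]
ft_force: [-1.8, -1.1, 5.5]
grip_width: -0.0002
```

>>> send_rows(
  moves=[
    [[0, 0, 0.8], [0, 0, 0], 0],
    [[0, 0, 1.2], [0, 0, 0], 0],
    [[0, 0, 1.2], [0, 0, 0], 0],
  ],
)

```text
clock: 4.98
eef_pos: [0.6157, 0.0273, 0.1286]
tool_rot: [0.636, 0.772, -0.003, -0.002]
ft_force: [-3.1, 0.5, 7.5]
grip_width: 0.0002
```

The far-left cover is firm too. Now the far-right one.

>>> send_rows(
  moves=[
    [[0, 0, -15], [0, 0, 0], 0],
    [[-20, 0, -22], [0, 0, 0], 0],
    [[-60, 1, -22], [0, 0, 0], 0],
    [[-100, 2, -22], [0, 0, 0], 0],
    [[-140, 3, -22], [0, 0, 0], 0],
    [[-174, 3, -20], [0, 0, 0], 0],
    [[-174, 3, -10], [0, 0, 0], 0],
    [[-174, 3, -8], [0, 0, 0], 0],
    [[-174, 3, -8], [0, 0, 0], 0],
  ],
)

```text
clock: 5.73
eef_pos: [0.6509, -0.1427, 0.1349]
tool_rot: [0.636, 0.772, -0.003, -0.004]
ft_force: [0.5, 0.4, -0.4]
grip_width: -0.0003
```

>>> send_rows(
  moves=[
    [[0, 0, 1], [0, 0, 0], 0],
    [[0, 0, 1.5], [0, 0, 0], 0],
    [[0, 0, 1.5], [0, 0, 0], 0],
  ],
)

```text
clock: 5.98
eef_pos: [0.6508, -0.1413, 0.1335]
tool_rot: [0.635, 0.772, -0.003, -0.004]
ft_force: [0.1, 0.0, -0.3]
grip_width: -0.0
```

>>> send_rows(
  moves=[
    [[0, 0, 1], [0, 0, 0], 0],
    [[0, 0, 1.5], [0, 0, 0], 0],
    [[0, 0, 1.5], [0, 0, 0], 0],
  ],
)

```text
clock: 6.23
eef_pos: [0.6509, -0.1406, 0.1322]
tool_rot: [0.635, 0.773, -0.003, -0.004]
ft_force: [0.2, -0.7, -0.4]
grip_width: -0.0002
```

>>> send_rows(
  moves=[
    [[0, 0, 1], [0, 0, 0], 0],
    [[0, 0, 1.5], [0, 0, 0], 0],
    [[0, 0, 1.5], [0, 0, 0], 0],
  ],
)

```text
clock: 6.48
eef_pos: [0.6508, -0.1406, 0.1306]
tool_rot: [0.635, 0.773, -0.003, -0.004]
ft_force: [-0.8, -0.3, -0.6]
grip_width: -0.0
```

>>> send_rows(
  moves=[
    [[0, 0, 1], [0, 0, 0], 0],
    [[0, 0, 1.5], [0, 0, 0], 0],
    [[0, 0, 1.5], [0, 0, 0], 0],
  ],
)

```text
clock: 6.73
eef_pos: [0.6509, -0.1407, 0.1294]
tool_rot: [0.635, 0.772, -0.003, -0.004]
ft_force: [-0.1, 0.5, 1.8]
grip_width: -0.0001
```

>>> send_rows(
  moves=[
    [[0, 0, 1], [0, 0, 0], 0],
    [[0, 0, 1.2], [0, 0, 0], 0],
    [[0, 0, 1.2], [0, 0, 0], 0],
  ],
)

```text
clock: 6.98
eef_pos: [0.6509, -0.1407, 0.1293]
tool_rot: [0.635, 0.772, -0.003, -0.003]
ft_force: [-2.6, 0.7, 6.9]
grip_width: -0.0001
```

>>> send_rows(
  moves=[
    [[0, 0, 0.8], [0, 0, 0], 0],
    [[0, 0, 1], [0, 0, 0], 0],
    [[0, 0, 1], [0, 0, 0], 0],
  ],
)

```text
clock: 7.23
eef_pos: [0.6509, -0.1407, 0.1293]
tool_rot: [0.635, 0.772, -0.003, -0.003]
ft_force: [-1.6, 1.0, 5.7]
grip_width: 0.0002
```

That one is firm as well, so the near-right cover should be the loose one. I'll press it carefully.

>>> send_rows(
  moves=[
    [[0, 0, -15], [0, 0, 0], 0],
    [[0, -20, -20], [0, 0, 0], 0],
    [[0, -60, -20], [0, 0, 0], 0],
    [[0, -100, -20], [0, 0, 0], 0],
    [[-1, -105, -15], [0, 0, 0], 0],
    [[-1, -105, -8], [0, 0, 0], 0],
    [[-1, -105, -8], [0, 0, 0], 0],
    [[-1, -105, -8], [0, 0, 0], 0],
  ],
)

```text
clock: 7.9
eef_pos: [0.5493, -0.1621, 0.138]
tool_rot: [0.635, 0.773, -0.003, -0.003]
ft_force: [-0.3, -1.1, -0.5]
grip_width: -0.0001
```

>>> send_rows(
  moves=[
    [[0, 0, 1], [0, 0, 0], 0],
    [[0, 0, 1.5], [0, 0, 0], 0],
    [[0, 0, 1.5], [0, 0, 0], 0],
  ],
)

```text
clock: 8.15
eef_pos: [0.5504, -0.1619, 0.1364]
tool_rot: [0.635, 0.773, -0.002, -0.002]
ft_force: [1.5, -0.5, 0.3]
grip_width: 0.0002
```

>>> send_rows(
  moves=[
    [[0, 0, 1], [0, 0, 0], 0],
    [[0, 0, 1.5], [0, 0, 0], 0],
    [[0, 0, 1.5], [0, 0, 0], 0],
  ],
)

```text
clock: 8.4
eef_pos: [0.5506, -0.1617, 0.1346]
tool_rot: [0.635, 0.773, -0.002, -0.002]
ft_force: [-0.4, -0.0, 0.4]
grip_width: 0.0003
```

>>> send_rows(
  moves=[
    [[0, 0, 1], [0, 0, 0], 0],
    [[0, 0, 1.5], [0, 0, 0], 0],
    [[0, 0, 1.5], [0, 0, 0], 0],
  ],
)

```text
clock: 8.65
eef_pos: [0.5504, -0.1617, 0.133]
tool_rot: [0.635, 0.773, -0.003, -0.003]
ft_force: [0.5, 1.2, -0.2]
grip_width: -0.0
```

>>> send_rows(
  moves=[
    [[0, 0, 1], [0, 0, 0], 0],
    [[0, 0, 1.5], [0, 0, 0], 0],
    [[0, 0, 1.5], [0, 0, 0], 0],
  ],
)

```text
clock: 8.9
eef_pos: [0.5503, -0.1617, 0.1313]
tool_rot: [0.635, 0.773, -0.003, -0.003]
ft_force: [0.0, 0.2, 0.1]
grip_width: 0.0002
```

>>> send_rows(
  moves=[
    [[0, 0, 1], [0, 0, 0], 0],
    [[0, 0, 1.5], [0, 0, 0], 0],
    [[0, 0, 1.5], [0, 0, 0], 0],
  ],
)

```text
clock: 9.15
eef_pos: [0.5502, -0.1617, 0.1297]
tool_rot: [0.635, 0.773, -0.003, -0.003]
ft_force: [-0.1, 0.3, -0.8]
grip_width: -0.0001
```

>>> send_rows(
  moves=[
    [[0, 0, 1], [0, 0, 0], 0],
    [[0, 0, 1.5], [0, 0, 0], 0],
    [[0, 0, 1.5], [0, 0, 0], 0],
  ],
)

```text
clock: 9.4
eef_pos: [0.5501, -0.1617, 0.128]
tool_rot: [0.635, 0.773, -0.003, -0.003]
ft_force: [0.4, 0.3, 0.7]
grip_width: 0.0002
```

```bash
python3 - <<'E'
from h import *
a=camera("wrist");b=camera("side");print(readout.get_obs()["ft_force"])
s=cv2.resize(b[190:290,270:430],None,fx=4,fy=4,interpolation=cv2.INTER_CUBIC)
s0=cv2.resize(cv2.imread("pics/side0.png")[190:290,270:430,::-1],None,fx=4,fy=4,interpolation=cv2.INTER_CUBIC)
cv2.imwrite("pics/w2.png",a[:,:,::-1]);cv2.imwrite("pics/s2.png",np.vstack([s0[:300],s[:300]])[:,:,::-1])
E
```

```text
[ 0.15098257 -0.49588663  0.37948246]
```

View pics/s2.png

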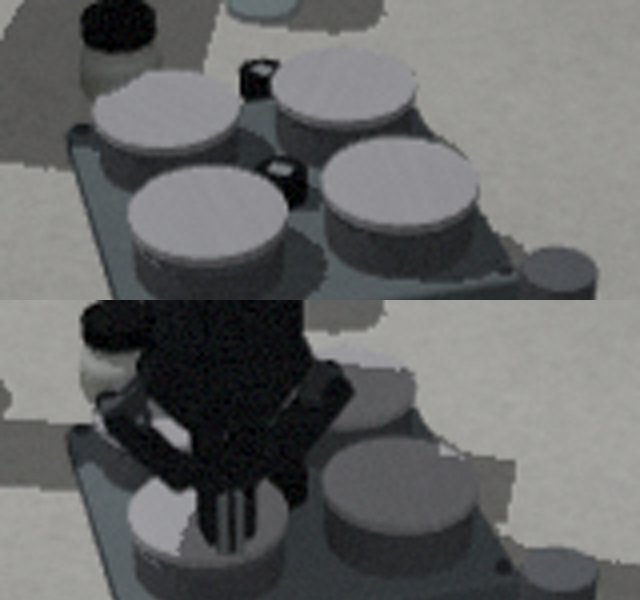

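In the side view the near-right cover, around (205,510) in the lower half, still looks level, and the tips aren't loaded yet. I'll keep going down.

>>> send_rows(
  moves=[
    [[0, 0, 1], [0, 0, 0], 0],
    [[0, 0, 1.2], [0, 0, 0], 0],
    [[0, 0, 1.2], [0, 0, 0], 0],
  ],
)

```text
clock: 9.75
eef_pos: [0.5502, -0.1617, 0.1269]
tool_rot: [0.635, 0.773, -0.003, -0.003]
ft_force: [0.4, -0.9, 0.2]
grip_width: -0.0001
```

>>> send_rows(
  moves=[
    [[0, 0, 1], [0, 0, 0], 0],
    [[0, 0, 1.2], [0, 0, 0], 0],
    [[0, 0, 1.2], [0, 0, 0], 0],
  ],
)

```text
clock: 10.0
eef_pos: [0.5501, -0.1618, 0.1256]
tool_rot: [0.635, 0.773, -0.003, -0.003]
ft_force: [0.3, -0.6, 0.4]
grip_width: 0.0
```

>>> send_rows(
  moves=[
    [[0, 0, 1], [0, 0, 0], 0],
    [[0, 0, 1.2], [0, 0, 0], 0],
    [[0, 0, 1.2], [0, 0, 0], 0],
  ],
)

```text
clock: 10.25
eef_pos: [0.5502, -0.1618, 0.1246]
tool_rot: [0.635, 0.773, -0.003, -0.003]
ft_force: [-1.0, -0.7, 1.5]
grip_width: -0.0001
```

>>> send_rows(
  moves=[
    [[0, 0, 0.8], [0, 0, 0], 0],
    [[0, 0, 1], [0, 0, 0], 0],
    [[0, 0, 1], [0, 0, 0], 0],
  ],
)

```text
clock: 10.5
eef_pos: [0.5503, -0.1619, 0.1243]
tool_rot: [0.635, 0.773, -0.003, -0.002]
ft_force: [-1.2, -0.0, 5.1]
grip_width: 0.0001
```

```bash
python3 - <<'E'
from h import *
b=camera("side");o=readout.get_obs();print(o["ft_force"],o["eef_pos"])
s=[cv2.resize(x[225:275,290:370],None,fx=7,fy=5.9,interpolation=cv2.INTER_CUBIC) for x in(cv2.imread("pics/side0.png"),b[:,:,::-1])]
cv2.imwrite("pics/s3.png",np.vstack(s))
E
```

```text
[-1.35328148 -0.73914347  4.70163648] [ 0.5503652  -0.1618603   0.12432294]
```

View pics/s3.png

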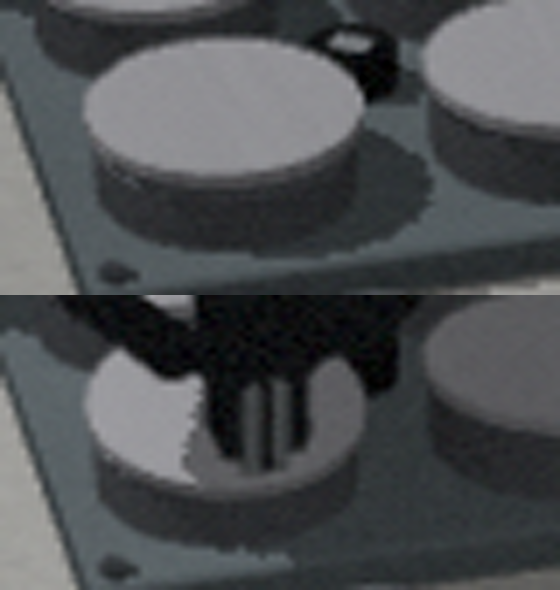

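The comparison is inconclusive by eye: the front edge looks about 1–2 px lower, against the 3 px expected for full tip. A tipping force under 0.5 N would also be lost in the noise, so I'll measure the edge shift numerically.

```bash
python3 - <<'E'
from h import *
b=camera("side");cv2.imwrite("pics/side_pressC.png",b[:,:,::-1])
g=[cv2.GaussianBlur(cv2.cvtColor(x,cv2.COLOR_BGR2GRAY),(3,1),0).astype(int) for x in(cv2.imread("pics/side0.png"),cv2.imread("pics/side_pressC.png"))]
cal=get_calibration("side")
c=np.array([.5417,-.1284,.052])
for k,s in(("level",0),("tip",.17)):
    n=np.array([.19,-.98,0]); 
    print(k,[np.round(proj(cal,c+.042*(np.cos(t)*n+np.sin(t)*np.array([.98,.19,0]))-[0,0,.042*np.cos(t)*s]),1).tolist() for t in(-1,-.5,0,.5,1,2.5,3.14)])
for u in(306,310,314,318,336,338):
    for x in g: print(u,x[226:266,u].tolist())
E
```

```text
level [[307.4, 251.4], [316.2, 254.2], [326.5, 254.1], [335.5, 251.1], [340.8, 246.0], [329.3, 232.2], [317.2, 231.8]]
tip [[307.5, 252.9], [316.3, 256.7], [326.6, 257.0], [335.5, 253.6], [340.8, 247.6], [329.3, 230.0], [317.1, 229.1]]
306 [125, 78, 69, 40, 35, 38, 43, 42, 48, 75, 111, 140, 145, 146, 145, 145, 146, 146, 144, 145, 147, 146, 147, 143, 127, 100, 80, 61, 62, 55, 51, 49, 51, 50, 51, 56, 67, 84, 89, 88]
306 [8, 9, 19, 12, 17, 14, 20, 44, 95, 141, 154, 153, 154, 153, 153, 155, 154, 155, 156, 154, 155, 155, 154, 154, 152, 136, 110, 79, 61, 60, 55, 56, 53, 53, 54, 61, 74, 88, 97, 96]
310 [134, 75, 68, 44, 40, 42, 46, 87, 138, 145, 145, 145, 145, 145, 146, 145, 146, 144, 144, 145, 145, 145, 145, 146, 144, 145, 131, 92, 82, 50, 51, 48, 47, 50, 49, 48, 43, 47, 49, 69]
310 [17, 14, 10, 14, 20, 15, 12, 14, 19, 24, 64, 116, 146, 152, 154, 153, 154, 152, 154, 153, 153, 153, 154, 154, 154, 154, 154, 151, 129, 86, 65, 44, 52, 51, 53, 52, 50, 54, 54, 72]
314 [118, 77, 68, 39, 41, 50, 97, 145, 145, 143, 144, 144, 144, 144, 144, 145, 145, 145, 144, 144, 144, 144, 145, 146, 144, 144, 144,
[... 583 characters left out ...]
45, 45, 44]
336 [49, 46, 45, 40, 21, 34, 44, 31, 71, 127, 142, 143, 144, 143, 144, 143, 144, 144, 144, 143, 143, 144, 143, 136, 104, 75, 65, 53, 45, 43, 37, 38, 38, 37, 37, 36, 38, 45, 49, 50]
336 [11, 14, 19, 13, 17, 12, 12, 12, 8, 27, 67, 86, 93, 90, 93, 93, 95, 92, 94, 94, 93, 94, 92, 90, 92, 91, 90, 84, 73, 59, 44, 41, 41, 42, 39, 42, 41, 47, 55, 56]
338 [70, 61, 55, 29, 52, 105, 111, 57, 16, 47, 94, 130, 143, 143, 143, 143, 143, 143, 142, 142, 142, 140, 126, 91, 66, 56, 47, 39, 39, 38, 35, 38, 36, 36, 39, 42, 45, 48, 51, 50]
338 [12, 18, 19, 19, 16, 14, 16, 13, 14, 47, 84, 92, 92, 92, 92, 93, 91, 94, 92, 92, 92, 93, 93, 93, 91, 85, 74, 61, 49, 41, 40, 40, 41, 39, 41, 46, 50, 55, 57, 54]
```

The cover has tipped. Its front edge dropped about 3 px (3 px expected for 0.17 rad), the rear edge rose about 1 px, and the face brightness went from 145 to 154. Near-right is the loose one. I'll lift off clear and re-check its centre.

>>> send_rows(
  moves=[
    [[0, 0, -3], [0, 0, 0], 0],
    [[0, 0, -6], [0, 0, 0], 0],
    [[0, 0, -16], [0, 0, 0], 0],
    [[-40, 0, -40], [0, 0, 0], 0],
    [[-80, 0, -60], [0, 0, 0], 0],
    [[-120, 0, -80], [0, 0, 0], 0],
    [[-120, 0, -80], [0, 0, 0], 0],
    [[-120, 0, -80], [0, 0, 0], 0],
  ],
)

```text
clock: 11.27
eef_pos: [0.5755, -0.2833, 0.2072]
tool_rot: [0.636, 0.772, -0.002, 0.001]
ft_force: [-0.4, 0.0, -0.6]
grip_width: 0.0004
```

```bash
python3 - <<'E'
from h import *
cv2.imwrite("pics/top1.png",camera("top")[:,:,::-1]);cv2.imwrite("pics/side1.png",camera("side")[:,:,::-1])
cal=get_calibration("top")
cv2.imwrite("pics/c1.png",np.vstack([cv2.resize(cv2.imread("pics/top1.png")[125:245,318:432],None,fx=3,fy=2.5),cv2.resize(cv2.imread("pics/side1.png")[200:280,280:394],None,fx=3,fy=3)]))
g=[cv2.cvtColor(cv2.imread(f"pics/side{k}.png"),cv2.COLOR_BGR2GRAY).astype(int) for k in(0,1)]
for u in(310,314,336):
    for x in g: print(u,x[248:266,u].tolist())
o=readout.get_obs();print(o["clock"],o["eef_pos"],toolshift([.5417,-.1284,.1425]))
E
```

```text
310 [146, 146, 145, 146, 135, 92, 89, 45, 43, 51, 47, 51, 47, 48, 43, 45, 46, 68]
310 [157, 157, 158, 157, 146, 100, 96, 55, 47, 57, 52, 54, 55, 52, 52, 55, 55, 72]
314 [145, 147, 144, 143, 144, 133, 84, 74, 54, 45, 43, 40, 50, 47, 45, 46, 41, 45]
314 [157, 156, 155, 155, 155, 143, 91, 81, 55, 47, 49, 39, 49, 54, 52, 51, 49, 47]
336 [142, 137, 103, 70, 66, 49, 45, 45, 35, 39, 37, 36, 35, 33, 39, 46, 50, 50]
336 [25, 19, 25, 53, 68, 50, 54, 46, 41, 42, 41, 41, 40, 43, 41, 49, 56, 55]
11.3667 [ 0.57392033 -0.27962459  0.2043602 ] [154.53436015  -1.90874912  62.04190494]
```

View pics/c1.png

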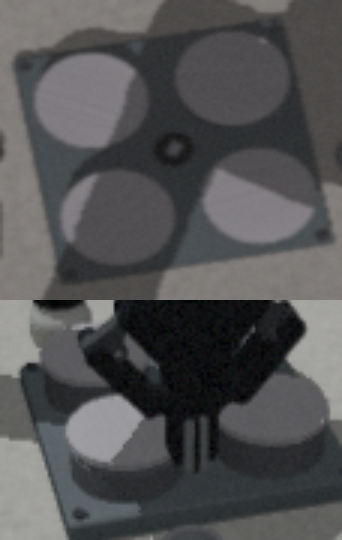

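The cover fell back level, with side-view edges identical to the start (310: 253, 314: 254). Now to its middle.

>>> send_rows(
  moves=[
    [[40, 0, 0], [0, 0, 0], 0],
    [[80, -1, 0], [0, 0, 0], 0],
    [[120, -2, 20], [0, 0, 0], 0],
    [[154, -2, 40], [0, 0, 0], 0],
    [[154, -2, 60], [0, 0, 0], 0],
    [[154, -2, 60], [0, 0, 0], 0],
    [[154, -2, 60], [0, 0, 0], 0],
  ],
)

```text
clock: 11.95
eef_pos: [0.5402, -0.1272, 0.1434]
tool_rot: [0.634, 0.773, -0.003, -0.004]
ft_force: [-0.2, -0.9, 0.5]
grip_width: 0.0
```

```bash
python3 - <<'E'
from h import *
cv2.imwrite("pics/w3.png",camera("wrist")[:,:,::-1])
cal=get_calibration("wrist");o=readout.get_obs();print(o["eef_pos"],o["ft_force"],toolshift([.5417,-.1284,.1325]))
for z in(.052,.057): print([np.round(proj(cal,np.array([.5417+.042*np.cos(t),-.1284+.042*np.sin(t),z]))).tolist() for t in np.arange(0,6.2,np.pi/4)])
E
```

```text
[ 0.54156218 -0.12833149  0.14465152] [0.51541953 0.15120764 0.98587955] [-0.10963944  0.21608982 12.15007404]
[[383.0, 260.0], [376.0, 214.0], [332.0, 185.0], [279.0, 195.0], [252.0, 236.0], [265.0, 280.0], [306.0, 303.0], [353.0, 295.0]]
[[385.0, 264.0], [378.0, 217.0], [333.0, 187.0], [278.0, 198.0], [250.0, 240.0], [264.0, 284.0], [306.0, 308.0], [354.0, 300.0]]
```

View pics/w3.png

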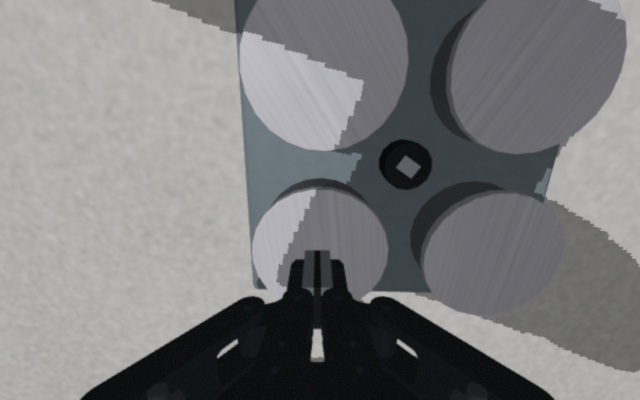

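The wrist view shows the fingertips at (317,255) centred on the cover, whose outline spans columns 253–387 with its top at row 188. That's within about 1 mm of the prediction, so I'll press down.

>>> send_rows(
  moves=[
    [[0, 1, 5], [0, 0, 0], 0],
    [[0, 1, 10], [0, 0, 0], 0],
    [[0, 1, 13], [0, 0, 0], 0],
    [[0, 1, 14], [0, 0, 0], 0],
    [[0, 1, 14], [0, 0, 0], 0],
    [[0, 1, 14], [0, 0, 0], 0],
  ],
)

```text
clock: 12.5
eef_pos: [0.5424, -0.1285, 0.1307]
tool_rot: [0.635, 0.773, -0.003, -0.003]
ft_force: [-0.4, 0.3, 0.3]
grip_width: 0.0
```

>>> send_rows(
  moves=[
    [[0, 0, 1], [0, 0, 0], 0],
    [[0, 0, 2], [0, 0, 0], 0],
    [[0, 0, 2], [0, 0, 0], 0],
  ],
)

```text
clock: 12.75
eef_pos: [0.5424, -0.1286, 0.1285]
tool_rot: [0.635, 0.773, -0.003, -0.003]
ft_force: [-0.2, -0.2, 1.3]
grip_width: -0.0
```

>>> send_rows(
  moves=[
    [[0, 0, 1], [0, 0, 0], 0],
    [[0, 0, 2], [0, 0, 0], 0],
    [[0, 0, 2], [0, 0, 0], 0],
  ],
)

```text
clock: 13.0
eef_pos: [0.5426, -0.1286, 0.1278]
tool_rot: [0.635, 0.773, -0.002, -0.002]
ft_force: [-2.2, 1.2, 6.2]
grip_width: 0.0001
```

>>> send_rows(
  moves=[
    [[0, 0, 1], [0, 0, 0], 0],
    [[0, 0, 2], [0, 0, 0], 0],
    [[0, 0, 3], [0, 0, 0], 0],
    [[0, 0, 3], [0, 0, 0], 0],
  ],
)

```text
clock: 13.33
eef_pos: [0.5427, -0.1286, 0.1264]
tool_rot: [0.635, 0.773, -0.002, -0.002]
ft_force: [-2.7, 0.8, 9.1]
grip_width: -0.0004
```

>>> send_rows(
  moves=[
    [[0, 0, 1], [0, 0, 0], 0],
    [[0, 0, 2], [0, 0, 0], 0],
    [[0, 0, 3], [0, 0, 0], 0],
    [[0, 0, 3], [0, 0, 0], 0],
  ],
)

```text
clock: 13.67
eef_pos: [0.5426, -0.1286, 0.1248]
tool_rot: [0.635, 0.773, -0.002, -0.002]
ft_force: [-4.6, 0.6, 8.6]
grip_width: 0.0002
```

>>> send_rows(
  moves=[
    [[0, 0, 1], [0, 0, 0], 0],
    [[0, 0, 2], [0, 0, 0], 0],
    [[0, 0, 3], [0, 0, 0], 0],
    [[0, 0, 3], [0, 0, 0], 0],
  ],
)

```text
clock: 14.0
eef_pos: [0.5426, -0.1285, 0.1231]
tool_rot: [0.635, 0.773, -0.002, -0.001]
ft_force: [-3.5, 1.3, 8.1]
grip_width: 0.0002
```

It's sliding down. I'll keep pushing until it stops at the rim.

>>> send_rows(
  moves=[
    [[0, 0, 1], [0, 0, 0], 0],
    [[0, 0, 2], [0, 0, 0], 0],
    [[0, 0, 3], [0, 0, 0], 0],
    [[0, 0, 3], [0, 0, 0], 0],
  ],
)

```text
clock: 14.33
eef_pos: [0.5425, -0.1285, 0.1222]
tool_rot: [0.635, 0.773, -0.002, -0.001]
ft_force: [-5.3, 0.1, 13.1]
grip_width: 0.0001
```

>>> send_rows(
  moves=[
    [[0, 0, 1], [0, 0, 0], 0],
    [[0, 0, 2], [0, 0, 0], 0],
    [[0, 0, 3], [0, 0, 0], 0],
    [[0, 0, 3], [0, 0, 0], 0],
  ],
)

```text
clock: 14.67
eef_pos: [0.5426, -0.1285, 0.1221]
tool_rot: [0.635, 0.773, -0.001, 0.0]
ft_force: [-7.1, 1.6, 18.9]
grip_width: 0.0003
```

>>> send_rows(
  moves=[
    [[0, 0, 1], [0, 0, 0], 0],
    [[0, 0, 2], [0, 0, 0], 0],
    [[0, 0, 3], [0, 0, 0], 0],
    [[0, 0, 3], [0, 0, 0], 0],
  ],
)

```text
clock: 15.0
eef_pos: [0.5432, -0.1286, 0.1221]
tool_rot: [0.635, 0.773, -0.001, 0.001]
ft_force: [-6.4, 1.0, 19.9]
grip_width: -0.0001
```

It stopped after about 6 mm of travel (0.128 to 0.122), firm at 20 N. Now I'll retreat straight up, move clear and check.

>>> send_rows(
  moves=[
    [[0, 0, -3], [0, 0, 0], 0],
    [[0, 0, -10], [0, 0, 0], 0],
    [[0, 0, -30], [0, 0, 0], 0],
    [[0, 0, -65], [0, 0, 0], 0],
    [[0, -30, -100], [0, 0, 0], 0],
    [[0, -70, -120], [0, 0, 0], 0],
    [[0, -110, -120], [0, 0, 0], 0],
    [[0, -150, -120], [0, 0, 0], 0],
    [[0, -180, -120], [0, 0, 0], 0],
    [[0, -180, -120], [0, 0, 0], 0],
    [[0, -180, -120], [0, 0, 0], 0],
  ],
)

```text
clock: 15.92
eef_pos: [0.3652, -0.1635, 0.2421]
tool_rot: [0.635, 0.772, -0.001, 0.001]
ft_force: [0.8, -0.2, -0.2]
grip_width: 0.0003
```

```bash
python3 - <<'E'
from h import *
t=camera("top");s=camera("side");o=readout.get_obs();print(o["clock"],o["eef_pos"],o["ft_force"],np.abs(o["joint_vel"]).max())
cv2.imwrite("pics/side2.png",s[:,:,::-1])
s0=cv2.imread("pics/side0.png")
f=lambda x:cv2.resize(x[195:315,270:430],None,fx=4.0,fy=2.4,interpolation=cv2.INTER_CUBIC)
cv2.imwrite("pics/f.png",np.vstack([f(s0),f(s[:,:,::-1])]))
g=[cv2.cvtColor(x,cv2.COLOR_BGR2GRAY).astype(int) for x in(s0,s[:,:,::-1])]
for u in(306,310,314,330,336):
    for x in g: print(u,x[226:262,u].tolist())
E
```

```text
16.0167 [ 0.36744702 -0.16356825  0.24224643] [-0.72085175  0.12595254  0.48586335] 0.0202417958175952
306 [128, 80, 71, 40, 33, 38, 46, 41, 42, 70, 115, 147, 146, 147, 146, 146, 146, 145, 143, 145, 147, 145, 147, 143, 131, 95, 74, 53, 71, 49, 51, 50, 52, 50, 49, 51]
306 [87, 80, 73, 39, 40, 40, 41, 41, 39, 44, 43, 47, 67, 90, 92, 90, 91, 91, 88, 93, 91, 89, 90, 90, 91, 93, 87, 72, 65, 41, 33, 35, 38, 37, 35, 38]
310 [136, 75, 66, 43, 41, 41, 43, 87, 145, 146, 146, 145, 145, 143, 146, 144, 146, 143, 144, 145, 145, 145, 146, 146, 145, 146, 135, 92, 89, 45, 43, 51, 47, 51, 47, 48]
310 [87, 77, 75, 49, 43, 45, 46, 38, 40, 51, 75, 89, 89, 92, 89, 90, 90, 92, 89, 90, 89, 91, 89, 90, 88, 92, 89, 92, 87, 73, 71, 45, 38, 40, 43, 40]
314 [116, 79, 69, 36, 43, 51, 96, 144, 145, 143, 144, 144, 144, 144, 144, 146, 145, 145, 144, 144, 144, 144, 145, 147, 144, 143, 144, 133, 84, 74, 54, 45, 43, 40, 50, 47]
314 [92, 80, 74, 43, 44, 39, 46, 38, 55, 93, 90, 91, 90, 89, 90, 89, 92, 89, 93, 88, 90, 90, 93, 92, 92, 90, 92, 90, 92, 88, 82, 72, 64, 40, 41, 44]
330 [47, 48, 50, 49, 55, 54, 97, 147, 145, 145, 143, 145, 145, 142, 141, 141, 143, 143, 145, 145, 143, 144, 144, 146, 144, 143, 137, 98, 76, 70, 43, 43, 43, 37, 38, 38]
330 [54, 48, 54, 50, 54, 54, 51, 54, 64, 93, 91, 91, 91, 93, 90, 88, 88, 90, 90, 90, 88, 90, 91, 90, 91, 90, 89, 91, 88, 88, 81, 74, 49, 44, 42, 41]
336 [49, 45, 48, 40, 18, 25, 33, 22, 79, 141, 143, 142, 145, 143, 144, 143, 144, 144, 144, 143, 145, 145, 142, 137, 103, 70, 66, 49, 45, 45, 35, 39, 37, 36, 35, 33]
336 [51, 52, 54, 42, 23, 26, 37, 26, 17, 20, 33, 75, 90, 86, 87, 88, 88, 91, 90, 89, 89, 89, 90, 91, 91, 87, 87, 80, 74, 53, 43, 40, 40, 41, 37, 41]
```

View pics/f.png

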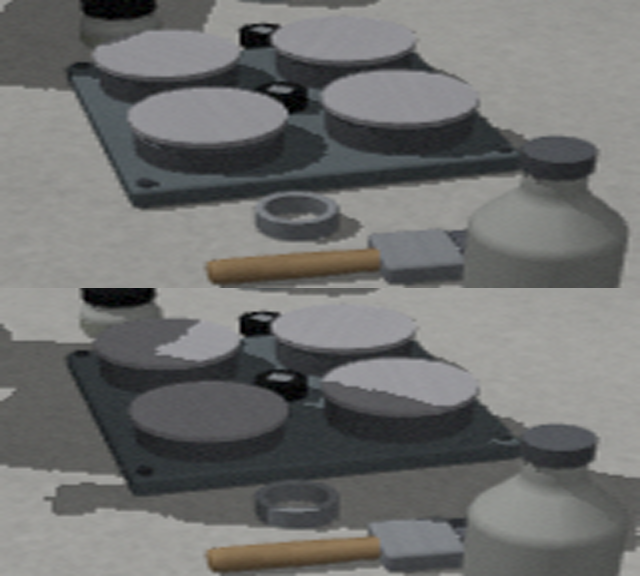

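The near-right cover's front and rear edges both dropped about 2.5 px, which matches 6 mm down and level. Everything else is unchanged and the arm is clear.

```bash
python3 -c "
from workcell import order; print(order.job_done())"
```

```text
the job is handed in; nothing more can be done
None
```

The loose cover was the near-right one as seen from the robot. I found it, saw it tip, pushed it down onto its rim, and handed the job in at about 16 s of the 48 s allowed. No verdict was reported.

- **Finding it:** I pressed all four covers near their outer edges with the fingers shut. The other three stopped firm at about 6–9 N.
- **Tipping seen:** On the near-right cover, the side camera showed the front edge about 3 px lower and the rear edge about 1 px higher. That front-edge drop matches the expected 0.17 rad tip. The cover fell back level when I let go.
- **Seating it:** I pressed it at the middle. It gave at about 9 N on the gauge, sank 6 mm and then held firm at 20 N.
- **Last checks:** Its front and rear edges had both dropped about 2.5–3 px, which fits 6 mm down and level. The other covers, the mount between the pots, the ring, the brush and the bottle looked unchanged. The beaker, the jar and the second mount were not fully in that last view. The arm was clear.

**Less certain:**
- The tipping force is below the sensor noise, so the forces alone could not tell the covers apart. Only the near-right cover was checked by camera while it was being pressed.
- It gave a little below the stated 12 N.
- A sideways force of about 7 N showed during the press. I did not re-measure the cover's centre afterwards, but no sideways shift was visible.

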